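# Close and bolt the knitting-needle case

## Robot

A 6-joint arm with a two-finger parallel gripper is mounted at the origin on the work surface. World frame = base frame: x ahead of the robot, y to its left, z up, the work surface at z = 0. Lengths are in m, angles in rad, forces in N, time in s.
With the tool pointing down it reaches from about 0.275 to 0.75 m from the base axis. Payload 10.2 kg.
Tool frame: the origin (TCP) lies midway between the tips of the shut fingers; the grasp point (between the pads) lies 19 mm behind it (env.hold_point_z is the distance from the TCP to the grasp point, in m); z points along the fingers, y is the line along which they close (so a half turn about z gives the same grasp; the last joint's range is limited). The gripper opens to 85 mm and grips with 20 to 120 N. Pads are 22 mm wide; open, the fingers measure 114 mm over their backs; the gripper's body (76 mm by 85 mm) begins 54 mm behind the grasp point. The pads swing forward as they close: fully open they stand 13 mm farther back than shut.
Start: joints at [1.015, 0.313, 1.498, -0, 1.331, -0.223], TCP at [0.172, 0.496, 0.231] pointing down, gripper open.
Joint ranges: [-2.94, 2.94], [-0.97, 2.17], [0.19, 2.56], [-1.23, 4.37], [0.02, 3.11], [-2.88, 2.88]. Speed limits (rad/s): [2.39, 2.39, 3.01, 3.14, 3.14, 3.14].

## Interface

Orientations are given as a unit quaternion [x, y, z, w].
In Python, from bench import env, kinematics, monitor, eyes, job gives the robot as it stands. The module is installed in compiled form; this text tells all that it offers. Calls block until the motion is done:
- env.reach(position, orientation): joint-space move of the TCP to a pose.
- env.movel(position, velocity=0.15, frame=None, guard=None): straight line of the TCP; frame=None keeps the orientation; velocity is the mean speed in m/s. With guard (N) it stops when the force on the tool has changed by that much, and returns True; else False.
- env.set_joints(angles): joint-space move.
- env.release() and env.close_gripper(effort=None): open the fingers fully, or close them until they stop; effort is the grip in N (None keeps the last).
- env.hold(seconds).
- kinematics.ik(position, orientation): joint angles nearest the present ones, or None.
- monitor.sense(): the state.
- eyes.grab_frame(name): name is "side" or "top" or "wrist"; returns a dict with "frame" (384x512x3 uint8, red, green, blue), "mtx" (3x3 intrinsics, pixels), "view" (4x4, takes a point from world to camera coordinates). Camera axes: x right, y down, z forward; pixel columns grow to the right and rows downward; lengths in m; the calibration is good to about 2 mm. A picture is of the moment at which its call begins. There is no depth.
A pose or a line that the arm cannot do raises env.MotionError and nothing moves.
- job.hand_in(): hands the job in; it is judged then, once.
The state is a dict: "clock": time; "joints": joint angles; "qvel": joint speeds; "joint_efforts": joint torques, N m; "position": TCP position; "ee_rot": TCP orientation; "contact_force": force on the tool from outside, world axes, zero at the start; "ft_torque": the same for the moment, N m; "finger_gap": opening from 0.0 (shut) to 1.0 (fully open); "gripper_force": force on a finger pad.
Only numpy, scipy, OpenCV 4.12 (cv2) and the standard library are available. Lean on these libraries where they do the work, as an engineer would, in place of code of your own. Each camera call takes 0.05 s, during which the arm holds its last target. There are 200 camera calls.

## Task

Close the wooden needle case: fit its lid over the two dowels, thick dowel through the large hole, lowering it rather than dropping it, until it lies flush on the rim. Then slide the case's bolt fully home over the end of the lid. Leave the other things on the desk where they are.

Things in the scene. Friction and masses are not known exactly. Their poses are not given: they have to be found in the camera images.
- case: Wooden needle case fixed to the desk: open tray 90 (x) x 200 (y) mm, walls 8, rim 36 above the desk. Origin on the desk under the tray's centre, z up. Upright dowels in two diagonal corners, tips 24 above the rim, last 7 tapered: thick (16 dia) at (27, 77), thin (10 dia) at (-27, -77). Beyond its +y end (y 108 to 192, x -24 to 24, 64 high) stands the housing of a sliding bolt.
- case_seat (a point): Centre of the tray's mouth, at the height of the rim (36 mm above the desk), axes as the case; the lid's underside rests here when flush.
- thick_pin (a point): Tip centre of the thick dowel, 60 mm above the desk.
- thin_pin (a point): Tip centre of the thin dowel, 60 mm above the desk.
- lid: Loose wooden lid, 90 (x) x 200 (y) x 10 mm, about 0.16 kg, lying right way up. Origin at the centre of its underside, z up. In the middle of its top a dark grip bar, 18 (x) x 70 (y), from 10 to 38 above the underside. Through holes in two diagonal corners: 19 dia at (27, 77) for the thick dowel, 13 dia at (-27, -77) for the thin one.
- thick_hole (a point): Centre of the lid's larger hole, on its underside.
- thin_hole (a point): Centre of the lid's smaller hole, on its underside.
- bolt (a joint): Sliding bolt of the case, in m: near 0 drawn back (tongue clear of the lid), 0.036 fully home, its tongue (24 mm wide, 8 thick, underside 49 above the desk) then reaching 24 mm over the lid's end. Grows along the case's -y. About 1.5 N of friction; stays where it is left.
- bolt_knob (a point): Top centre of the bolt's upright round knob, 16 mm dia, 93 mm above the desk; the knob stands free from 64 mm (top of the housing's guide lips) up to there. Moves with the bolt along the case's -y.
- mug: Bystander (sizes in mm): white ceramic mug, 82 dia x 95 high, handle to its +y. Origin at the centre of its underside.
- jar: Bystander (sizes in mm): glass jar with a steel cap, 60 dia x 75 high. Origin at the centre of its underside.
- mushroom: Bystander (sizes in mm): wooden darning mushroom, 68 dia cap, 91 high. Origin at the centre of its underside.
- tape: Bystander (sizes in mm): round white tape-measure case, 52 dia x 16 high. Origin at the centre of its underside.
- bobbin: Bystander (sizes in mm): empty wooden bobbin, 38 dia x 45 high, upright near the lid. Origin at the centre of its underside.
- gauge: Bystander (sizes in mm): thin light-wood needle gauge with a row of five small holes, 50 x 110 x 5, flat near the case. Origin at the centre of its underside.
Things that resemble listed ones, but are neither listed nor needed, are in the scene too. What is shaped like the lid but pink or yellow is not meant.

How it is judged:
By the outcome, as a careful person would: the job done as asked, in the order asked, and still so for the second after the job is handed in, with the robot touching nothing.
It also fails if it takes over 51 s, if anything falls off the work surface, if the arm or the gripper's body presses on something with over 40 N, if the wrist force passes 120 N, or if a joint passes its speed limit or range.

## Working session

There is one attempt and no reset: what is moved stays moved. The work goes in short steps, each a Python script; the robot and the scene stay as the last script left them, time stands still between calls to the robot, and variables do not carry over. Pictures are saved under pics/ and viewed, at most 10 in all, crops included, and the job is handed in when it is done.

```bash
mkdir -p pics; cat > h.py <<'E'
import numpy as np, cv2
from bench import env, kinematics, monitor, eyes, job
from scipy.spatial.transform import Rotation as R
def snap(n,save=None):
    f=eyes.grab_frame(n)
    if save: cv2.imwrite(f'pics/{save}.png',cv2.cvtColor(f['frame'],cv2.COLOR_RGB2BGR))
    return f
def ray(f,px):
    V=np.array(f['view']);K=np.array(f['mtx'])
    d=V[:3,:3].T@np.linalg.solve(K,[px[0],px[1],1.]); o=-V[:3,:3].T@V[:3,3]
    return o,d/np.linalg.norm(d)
def onz(f,px,z):
    o,d=ray(f,px); return o+d*(z-o[2])/d[2]
def tri(obs):
    A=np.zeros((3,3));b=np.zeros(3);L=[]
    for f,px in obs:
        o,d=ray(f,px);P=np.eye(3)-np.outer(d,d);A+=P;b+=P@o;L.append((P,o))
    x=np.linalg.solve(A,b); return x,[np.linalg.norm(P@(x-o)) for P,o in L]
def proj(f,p):
    c=np.array(f['view'])@np.append(p,1);u=np.array(f['mtx'])@c[:3];return u[:2]/u[2]
E
python3 - <<'E'
from h import *
fs=[snap(n,n) for n in('top','side')]
for f in fs: print(np.round(f['mtx'],1).tolist(),np.round(ray(f,(256,192)),3).tolist())
i=[cv2.resize(cv2.imread(f'pics/{n}.png'),(800,600)) for n in('top','side')]
for n,k in zip(('top','side'),i): cv2.imwrite(f'pics/{n}_b.png',k)
E
```

```text
[[378.4, 0.0, 256.3], [0.0, 378.4, 194.0], [0.0, 0.0, 1.0]] [[0.398, 0.01, 1.003], [0.168, 0.002, -0.986]]
[[462.9, 0.0, 253.4], [0.0, 462.9, 183.3], [0.0, 0.0, 1.0]] [[0.272, -0.829, 0.856], [0.256, 0.697, -0.67]]
```

View pics/top_b.png

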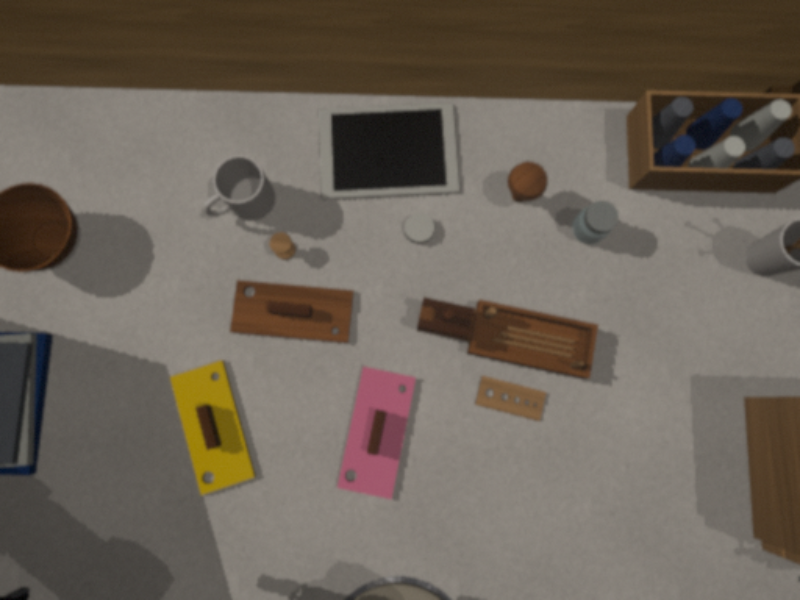

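View pics/side_b.png

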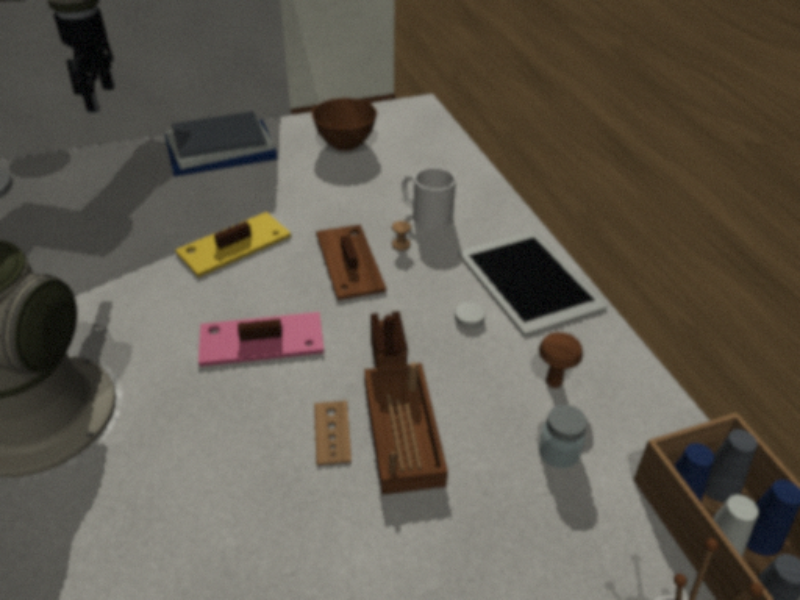

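Top view (800x600 pixels): the brown lid is at (292,312), with its large hole at (250,292) and small hole at (335,331). The case is at (532,338), with its bolt housing at (447,320). The lid-shaped candidates are brown (292,312), yellow (212,428) and pink (378,432). The brown wooden one fits; pink and yellow are excluded by the text. Next I'll get rough positions and a wrist view over each.

```bash
python3 - <<'E'
from h import *
f=snap('top'); s=.64
P=lambda x,y,z:onz(f,(x*s,y*s),z)
a=P(250,292,.01);b=P(335,331,.01);c=P(490,312,.06);d=P(580,362,.06)
for A,B in((a,b),(c,d)):
    v=(A-B)[:2]; print(np.round((A+B)/2,4),np.linalg.norm(v),np.degrees(np.arctan2(v[1],v[0])-np.arctan2(77,27)))
print('expected',2*np.hypot(27,77))
m=(a+b)/2
q0=R.from_quat(monitor.sense()['ee_rot']);print(np.round(q0.as_matrix(),3).tolist())
t=monitor.sense()['clock']
v=(a-b)[:2];yaw=np.arctan2(v[1],v[0])-np.arctan2(77,27)
def down(yaw): # tool z down, tool y(closing) along the lid's x
    c,s=np.cos(yaw),np.sin(yaw)
    x=np.array([-s,c,0]);y=np.array([c,s,0]);return R.from_matrix(np.c_[x,y,[0,0,-1]])
for k in (0,np.pi):
    j=kinematics.ik([m[0],m[1],.25],down(yaw+k).as_quat());print(k,None if j is None else np.round(j,2))
E
```

```text
[0.5425 0.1939 0.01  ] 0.16069874229246964 -3.7814629264887327
[ 0.5042 -0.2057  0.06  ] 0.16259544171997403 -8.830980496490417
expected 163.19313711060278
[[-0.945, 0.327, -0.001], [0.327, 0.945, -0.001], [0.0, -0.001, -1.0]]
0 [ 0.14  0.42  1.3  -0.    1.42  0.21]
3.141592653589793 None
```

```bash
cat >> h.py <<'E'
def down(yaw):
    c,s=np.cos(yaw),np.sin(yaw)
    return R.from_matrix(np.c_[[-s,c,0],[c,s,0],[0,0,-1]]).as_quat()
def st(m=''):
    s=monitor.sense();print(m,'t',round(s['clock'],2),np.round(s['position'],4),'F',np.round(s['contact_force'],1),'gap',round(s['finger_gap'],3),round(s['gripper_force'],1));return s
import pickle
def put(f,n): pickle.dump({k:np.array(f[k]) for k in('frame','mtx','view')},open(n+'.pkl','wb'))
def get(n): return pickle.load(open(n+'.pkl','rb'))
E
python3 - <<'E'
from h import *
st()
for n,p,y in(('lid1',[.5425,.1939,.27],-3.8),('lid2',[.50,.16,.27],-3.8),('case1',[.47,-.2,.31],-8.8),('case2',[.47,-.13,.31],-8.8)):
    env.reach(p,down(np.radians(y))); f=snap('wrist',n); put(f,n); st(n); print(np.round(ray(f,(256,192)),3).tolist())
for n in('top','side'): put(snap(n),n)
I=[cv2.imread(f'pics/{n}.png') for n in('lid1','lid2','case1','case2')]
cv2.imwrite('pics/four.png',cv2.resize(np.vstack([np.hstack(I[:2]),np.hstack(I[2:])]),(800,600),interpolation=cv2.INTER_AREA))
E
```

```text
t 0.15 [0.1714 0.496  0.2309] F [-0.  -0.1  0.6] gap 1.0 0.0
lid1 t 1.95 [0.542  0.1949 0.27  ] F [-0.1 -0.4 -0.2] gap 1.002 0.0
[[0.546, 0.261, 0.411], [-0.009, -0.27, -0.963]]
lid2 t 2.33 [0.5    0.1605 0.2704] F [ 0.6  0.4 -1.1] gap 1.0 0.0
[[0.504, 0.226, 0.411], [-0.008, -0.27, -0.963]]
case1 t 3.74 [ 0.4704 -0.199   0.3099] F [0.3 0.7 0.1] gap 1.0 0.0
[[0.48, -0.134, 0.451], [-0.032, -0.268, -0.963]]
case2 t 4.17 [ 0.4702 -0.1295  0.3101] F [-0.  -1.1 -0.1] gap 1.003 0.0
[[0.48, -0.063, 0.451], [-0.031, -0.269, -0.963]]
```

View pics/four.png

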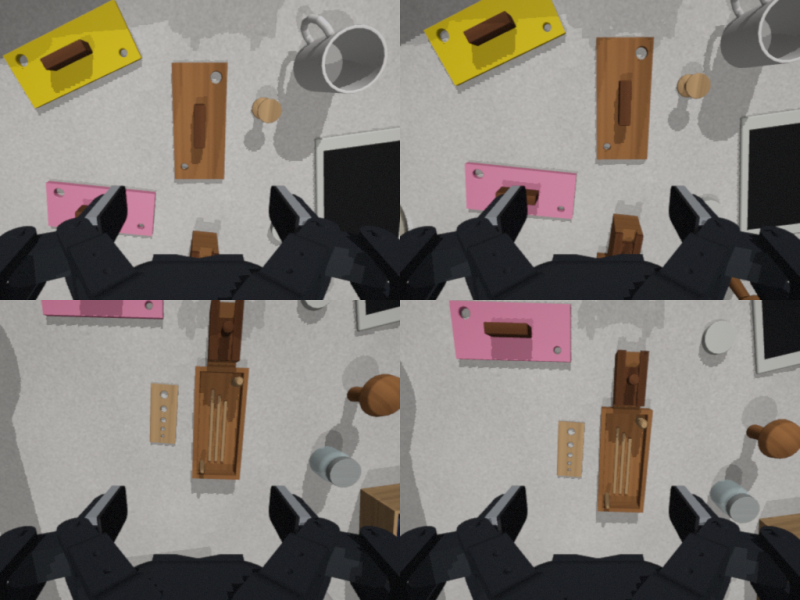

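Four wrist panels, 2x2: the top row is lid1 and lid2, the bottom row is case1 and case2. In lid1 the lid has its large hole at (216,78) and small hole at (184,167). In case1 the thick dowel tip is at (238,380), the thin one at (201,465) and the knob at (228,325). Next come detections with masks, plus one enlarged crop.

```bash
cat > det.py <<'E'
from h import *
def comp(f,seed,thr=70):
    hsv=cv2.cvtColor(f['frame'],cv2.COLOR_RGB2HSV); m=((hsv[...,1]>thr)&((hsv[...,0]<20))).astype('uint8')
    n,l,s,c=cv2.connectedComponentsWithStats(m); seed=np.array(seed,int)
    k=l[seed[1],seed[0]]; return (l==k).astype('uint8'),s[k]
def holes(m):
    cs,h=cv2.findContours(m,cv2.RETR_CCOMP,cv2.CHAIN_APPROX_NONE); out=[]
    for c,hh in zip(cs,h[0]):
        if hh[3]>=0 and cv2.contourArea(c)>8:
            out.append((np.round(c.reshape(-1,2).mean(0),1).tolist(),cv2.contourArea(c)))
    return sorted(out,key=lambda o:-o[1])[:4]
E
python3 - <<'E'
from det import *
for n,s in(('lid1',(185,165)),('lid2',((610-400)*1.28,100*1.28))):
    f=get(n);m,a=comp(f,s);print(n,a,holes(m)); c=max(cv2.findContours(m,0,1)[0],key=cv2.contourArea); r=cv2.minAreaRect(c);print(np.round(cv2.boxPoints(r),1).tolist())
for n,s in(('top',(245*.64,325*.64)),('side',(335*.64,270*.64))):
    f=get(n);m,a=comp(f,s);print(n,a,holes(m)); c=max(cv2.findContours(m,0,1)[0],key=cv2.contourArea); r=cv2.minAreaRect(c);print(np.round(cv2.boxPoints(r),1).tolist())
def crop(n,x,y,w,h,k): 
    f=get(n)['frame'][y:y+h,x:x+w,::-1]; return cv2.resize(f,(w*k,h*k),interpolation=cv2.INTER_CUBIC)
A=crop('lid1',200,65,100,180,3) # lid
B=crop('case1',235,0,90,240,2); C=crop('case2',235,60,100,220,2)
H=600; pad=lambda i:cv2.copyMakeBorder(i,0,H-i.shape[0],0,0,0)
cv2.imwrite('pics/crops.png',np.hstack([pad(A),pad(B),pad(C)]))
E
```

```text
lid1 [     0      0    512    384 183368] [([254.9, 152.8], 10199.5), ([84.3, 70.8], 1387.5), ([260.8, 312.8], 1142.5), ([341.2, 140.0], 986.5)]
[[-0.0, 0.0], [511.0, 0.0], [511.0, 383.0], [0.0, 383.0]]
lid2 [  251    47    74   157 10446] [([308.3, 67.7], 201.5), ([264.3, 186.7], 63.5)]
[[251.0, 203.0], [251.0, 47.0], [324.0, 47.0], [324.0, 203.0]]
top [ 148  180   78   39 2488] [([159.1, 186.2], 41.0), ([214.3, 211.3], 14.5)]
[[147.10000610351562, 212.39999389648438], [150.1999969482422, 178.6999969482422], [225.89999389648438, 185.60000610351562], [222.8000030517578, 219.3000030517578]]
side [ 203  144   44   48 1394] []
[[201.1999969482422, 148.60000610351562], [231.5, 138.5], [247.10000610351562, 185.3000030517578], [216.8000030517578, 195.39999389648438]]
```

View pics/crops.png

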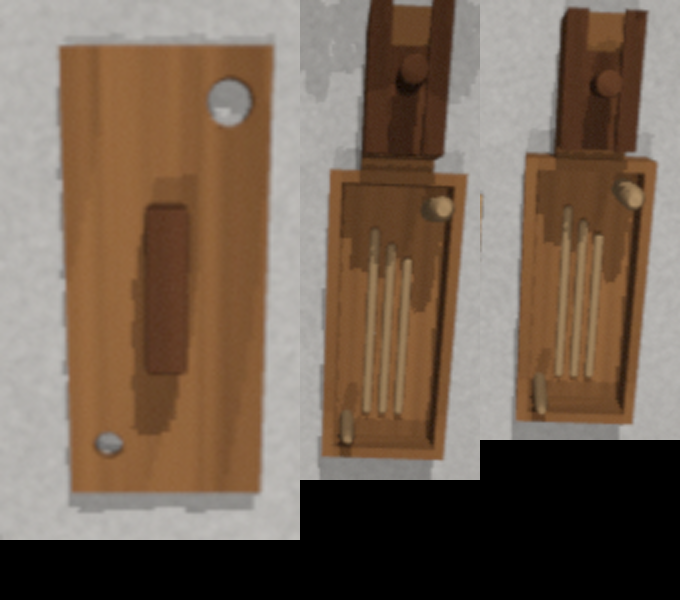

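The lid crop confirms plain wood with the large hole at its upper right (+x,+y). In the case crops the thick dowel is at the far right, the thin one at the near left, and the knob is in the housing, so the lid and case orientations match. Next I'll fit edge lines to get the quads.

```bash
cat >> det.py <<'E'
def mask(f,thr=75):
    hsv=cv2.cvtColor(f['frame'],cv2.COLOR_RGB2HSV); return (hsv[...,1]>thr)
def edge(f,p,q,w=7,cut=.08):
    """line near p-q (pixels): max saturation-gradient across, fit; returns homogeneous line"""
    S=cv2.GaussianBlur(cv2.cvtColor(f['frame'],cv2.COLOR_RGB2HSV)[...,1].astype('float32'),(0,0),.8)
    p,q=np.array(p,float),np.array(q,float);u=(q-p)/np.linalg.norm(q-p);n=np.array([-u[1],u[0]])
    t=np.linspace(cut,1-cut,60)[:,None];o=np.arange(-w,w+.01,.1)
    P=p+t*(q-p); M=P[:,None,:]+o[None,:,None]*n
    v=cv2.remap(S,M[...,0].astype('float32'),M[...,1].astype('float32'),cv2.INTER_CUBIC)
    g=np.abs(np.gradient(v,axis=1)); k=g.argmax(1); X=P+o[k][:,None]*n
    vx,vy,x,y=cv2.fitLine(X.astype('float32'),cv2.DIST_HUBER,0,.01,.01).ravel()
    return np.cross([x,y,1],[x+vx,y+vy,1]), np.median(np.abs((X-[x,y])@[-vy,vx]))
def quad(f,c):
    L=[edge(f,c[i],c[(i+1)%4]) for i in range(4)]
    out=[]
    for i in range(4):
        h=np.cross(L[i-1][0],L[i][0]);out.append(h[:2]/h[2])
    return np.array(out),[round(float(l[1]),2) for l in L]
def pose(P): # corners order far-left(+y,-x), far-right(+y,+x), near-right, near-left
    P=np.array(P);c=P.mean(0);d=(P[0]+P[1]-P[2]-P[3])[:2];e=(P[1]+P[2]-P[0]-P[3])[:2]
    return c,np.degrees(np.arctan2(-d[0],d[1])),np.degrees(np.arctan2(e[1],e[0])),np.linalg.norm(d)/2,np.linalg.norm(e)/2
E
python3 - <<'E'
from det import *
A=np.array([[60,45],[272,45],[260,492],[72,492]])/3+[200,65]
A2=(np.array([[597,37],[653,38],[645,159],[598,159]])-[400,0])*1.28
B=(np.array([[330,170],[467,174],[443,459],[322,457]])-[300,0])/2+[235,0]
C=(np.array([[525,153],[656,160],[632,423],[517,420]])-[480,0])/2+[235,60]
Q={}
for n,c in(('lid1',A),('lid2',A2),('case1',B),('case2',C)):
    Q[n],r=quad(get(n),c);print(n,np.round(Q[n]-c,1).tolist(),r)
for a,b,z in(('lid1','lid2',.010),('case1','case2',.036)):
    T=[tri([(get(a),Q[a][i]),(get(b),Q[b][i])]) for i in range(4)]
    print('tri z',[round(t[0][2],4) for t in T],[np.round(t[1][0],4) for t in T])
    for k in(a,b): print(k,[np.round(x,4) for x in pose([onz(get(k),p,z) for p in Q[k]])])
# lid hole, bar
f,g=get('lid1'),get('lid2')
h=[onz(f,p,.005) for p in((276.3,98.7),(236.3,212.7))]; print('holes',np.round(h,4),np.round(np.mean(h,0),4))
h=[onz(g,p,.005) for p in((308.3,67.7),(264.3,186.7))]; print('holes2',np.round(h,4),np.round(np.mean(h,0),4))
for k in('lid2',):
    m=mask(get(k))
f1=get('case1');f2=get('case2')
kn=tri([(f1,((414-300)/2+235,70/2)),(f2,((608-480)/2+235,60+83/2))]);print('knob',np.round(kn[0],4),kn[1])
tp=tri([(f1,((441-300)/2+235,207/2)),(f2,((631-480)/2+235,60+195/2))]);print('thick',np.round(tp[0],4),tp[1])
tn=tri([(f1,((347-300)/2+235,412/2)),(f2,((539-480)/2+235,60+376/2))]);print('thin',np.round(tn[0],4),tn[1])
# bar: dark mask
for n,bx in(('lid1',(238,125,40,75)),('lid2',(272,90,50,80))):
    F=get(n)['frame'];x,y,w,h=bx;hsv=cv2.cvtColor(F[y:y+h,x:x+w],cv2.COLOR_RGB2HSV)
    m=((hsv[...,2]<105)&(hsv[...,0]<9)).astype('uint8');print(n,'bar',m.sum()); 
    c=max(cv2.findContours(m,0,1)[0],key=cv2.contourArea)+[x,y];r=cv2.minAreaRect(c.astype('float32'));print(r,cv2.boundingRect(c))
E
```

```text
lid1 [[-0.7, -0.1], [-0.2, 0.0], [-0.6, -0.2], [-0.6, -0.2]] [0.08, 0.22, 0.0, 0.18]
lid2 [[-1.1, -0.4], [0.0, -1.6], [2.2, -0.5], [-2.4, -0.5]] [0.05, 0.21, 0.0, 0.08]
case1 [[-0.5, -0.6], [-0.2, -0.9], [-0.8, 0.0], [-0.5, -0.9]] [0.96, 0.2, 0.21, 0.2]
case2 [[0.0, -0.4], [0.5, -4.0], [-0.5, 0.3], [-1.2, -0.2]] [2.06, 0.22, 0.25, 0.21]
tri z [np.float64(0.0104), np.float64(0.0094), np.float64(0.0143), np.float64(0.0091)] [np.float64(0.0003), np.float64(0.0004), np.float64(0.0002), np.float64(0.0007)]
lid1 [array([0.544 , 0.1938, 0.01  ]), np.float64(-3.651), np.float64(-3.7123), np.float64(0.1986), np.float64(0.0885)]
lid2 [array([0.5436, 0.1945, 0.01  ]), np.float64(-3.6429), np.float64(-3.7439), np.float64(0.1982), np.float64(0.0889)]
tri z [np.float64(0.014), np.float64(-0.0016), np.float64(0.0351), np.float64(0.033)] [np.float64(0.0002), np.float64(0.0005), np.float64(0.0001), np.float64(0.0002)]
case1 [array([ 0.5052, -0.2107,  0.036 ]), np.float64(-10.6638), np.float64(-10.3368), np.float64(0.1988), np.float64(0.0885)]
case2 [array([ 0.5055, -0.2082,  0.036 ]), np.float64(-10.6463), np.float64(-9.637), np.float64(0.2033), np.float64(0.089)]
holes [[0.5762 0.2691 0.005 ]
 [0.5131 0.1187 0.005 ]] [0.5446 0.1939 0.005 ]
holes2 [[0.5755 0.2689 0.005 ]
 [0.5123 0.1194 0.005 ]] [0.5439 0.1941 0.005 ]
knob [ 0.5336 -0.0652  0.0849] [np.float64(0.00016969691221006402), np.float64(0.0001696969122102852)]
thick [ 0.5469 -0.1396  0.0448] [np.float64(0.0003494150847771621), np.float64(0.0003494150847769618)]
thin [ 0.4661 -0.2776  0.0135] [np.float64(0.0003212346198792236), np.float64(0.00032123461987932354)]
lid1 bar 0Traceback (most recent call last):
  File "<stdin>", line 27, in <module>
ValueError: max() iterable argument is empty
```

Lid: centre (0.544, 0.194), yaw -3.7°, top about 10 mm. Case: centre (0.505, -0.211), yaw about -10.6°, rim about 34-36 mm. Next I'll let the gripper centre the lid by squeezing the bar and opening again. Then I'll view lid and case from the same tool-relative pose, so that camera bias cancels.

```bash
python3 - <<'E'
from det import *
y=np.radians(-3.68); q=down(y)
cy=np.radians(-10.6); c=np.array([.5052,-.2107])
env.reach([c[0],c[1],.296],down(cy)); put(snap('wrist','case3'),'case3'); st('case3')
env.reach([.544,.194,.10],q); 
print('guard',env.movel([.544,.194,.011],velocity=.08,guard=8)); st()
env.close_gripper(30); s=st('closed')
env.release(); env.movel([.544,.194,.27],velocity=.25); put(snap('wrist','lid3'),'lid3'); st()
I=[cv2.resize(get(n)['frame'][0:384,150:362,::-1],None,fx=1.56,fy=1.56,interpolation=cv2.INTER_CUBIC) for n in('lid3','case3')]
cv2.imwrite('pics/pair.png',np.hstack(I)); print(I[0].shape)
E
```

```text
case3 t 4.78 [ 0.505  -0.2111  0.2958] F [-0.2  0.6 -0.3] gap 0.997 0.0
guard False
 t 7.69 [0.5443 0.1941 0.0115] F [0.4 0.4 0.3] gap 1.0 0.0
closed t 8.32 [0.5442 0.194  0.0112] F [-0.8  0.5  0.9] gap 0.202 30.0
 t 10.22 [0.5436 0.1939 0.2686] F [ 0.  -0.2 -0.4] gap 0.999 0.0
(599, 331, 3)
```

View pics/pair.png

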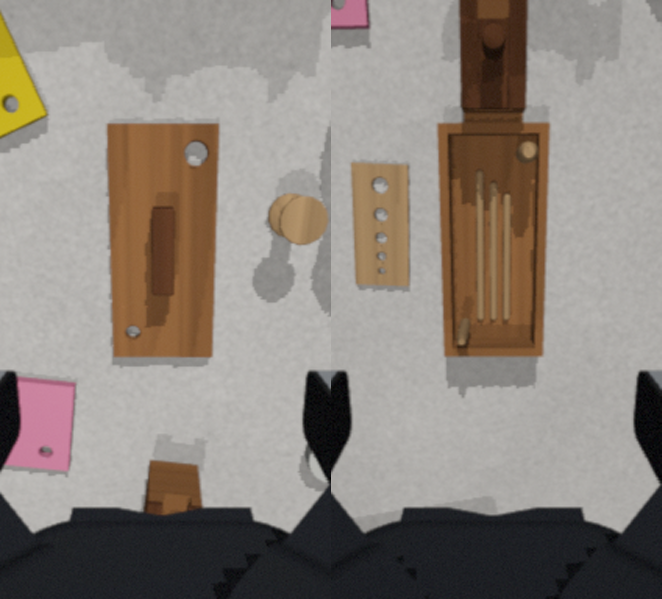

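Left panel: after the squeeze the lid sits straight, with corners at (108,124), (218,124), (212,357) and (113,357). Right panel: the case rim has corners at (440,124), (548,124), (542,356) and (446,356).

```bash
sed -i 's/def edge(f,p,q,w=7,cut=.08)/def edge(f,p,q,w=5,cut=.05,skip=None)/; s/^    P=p+t/    if skip: t=t[(t[:,0]<skip[0])|(t[:,0]>skip[1])]\n    P=p+t/; s/def quad(f,c):/def quad(f,c,skip=None):/; s/c\[(i+1)%4\])/c[(i+1)%4],skip=skip if i==0 else None)/' det.py
python3 - <<'E'
from det import *
K=lambda a,off:(np.array(a)-[off,0])/1.56+[150,0]
D={'lid3':(K([[108,124],[218,124],[212,357],[113,357]],0),.010,.0),'case3':(K([[440,124],[548,124],[542,356],[446,356]],331),.036,0)}
for n,(c,z,_) in D.items():
    f=get(n);Q,r=quad(f,c,(.2,.82) if n=='case3' else None);print(n,np.round(Q-c,1).tolist(),r)
    P=[onz(f,p,z) for p in Q];print([np.round(x,4) for x in pose(P)])
f=get('lid3')
for nm,p,z in(('big',(196,153),.005),('small',(133,331.5),.005)): print(nm,onz(f,K(p,0),z))
f=get('case3')
for nm,p,z in(('thick',(528,150),.06),('thin',(465,325),.06),('knob',(493,37),.093)): print(nm,onz(f,K(p,331),z))
# two-view heights with case1
E
```

```text
lid3 [[-1.1, -0.5], [-0.1, -0.5], [-0.7, -0.8], [-0.1, -0.8]] [0.0, 0.24, 0.0, 0.23]
[array([0.5437, 0.1943, 0.01  ]), np.float64(-3.6671), np.float64(-3.6265), np.float64(0.1979), np.float64(0.0885)]
case3 [[-1.8, -0.3], [0.4, -1.6], [-0.3, -0.1], [-1.2, -0.1]] [0.04, 0.22, 0.0, 0.22]
[array([ 0.5056, -0.2111,  0.036 ]), np.float64(-10.6782), np.float64(-10.1749), np.float64(0.1988), np.float64(0.0883)]
big [0.57620636 0.26884084 0.005     ]
small [0.51272365 0.11851586 0.005     ]
thick [ 0.54609134 -0.13968312  0.06      ]
thin [ 0.47129857 -0.26763191  0.06      ]
knob [ 0.53283964 -0.06674145  0.093     ]
```

```bash
python3 - <<'E'
from det import *
out=[]
c0=np.array([.5056,-.2110]);Y=np.radians(-10.68);M=np.array([[np.cos(Y),-np.sin(Y)],[np.sin(Y),np.cos(Y)]])
for n in('case3','case1'):
  f=get(n)
  for l,r in(((.027,.077),.008),((-.027,-.077),.005)):
    p=c0+M@np.array(l);ctr=proj(f,[*p,.056]).astype(int);x,y=ctr-18
    im=cv2.resize(np.ascontiguousarray(f['frame'][y:y+36,x:x+36,::-1]),None,fx=10,fy=10,interpolation=cv2.INTER_CUBIC)[:, :]
    for z,col in((.053,(0,255,0)),):
        t=np.linspace(0,2*np.pi,60)
        P=np.array([proj(f,[p[0]+r*np.cos(a),p[1]+r*np.sin(a),z]) for a in t]);P=((P-[x,y]+.5)*10).astype(int)
        cv2.polylines(im,[P],True,col,1)
    q=((proj(f,[*p,.06])-[x,y]+.5)*10).astype(int);cv2.circle(im,tuple(int(v) for v in q),2,(255,0,0),-1)
    out.append(cv2.resize(im,(300,300)))
cv2.imwrite('pics/tips.png',np.vstack([np.hstack(out[:2]),np.hstack(out[2:])]))
E
```

```text
(no output)
```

View pics/tips.png

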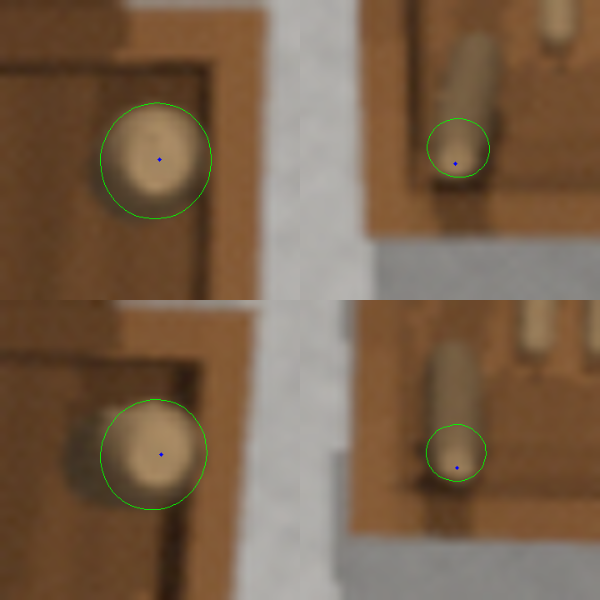

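The dots I predicted for the dowel tips lie within about 0.5 mm of the tip discs, which sit slightly toward +y. I set the case centre to (0.5056, -0.2105), yaw -10.68°, then grasp, carry and lower with a guard.

```bash
python3 - <<'E'
from det import *
q=down(np.radians(-3.68)); qc=down(np.radians(-10.68)); c=[.5056,-.2105]
env.movel([.544,.194,.011],velocity=.2,guard=8); env.close_gripper(50); st('grip')
env.movel([.544,.194,.17],velocity=.2); st('lift')
env.reach([*c,.17],qc); env.movel([*c,.085],velocity=.1); env.hold(.2); s=st('hover')
print(np.round(R.from_quat(s['ee_rot']).as_matrix()[:2,1],4), np.cos(np.radians(10.68)))
snap('side','hov_s');snap('top','hov_t')
g=env.movel([*c,.062],velocity=.03,guard=6); st(f'low {g}')
E
```

```text
grip t 12.28 [0.5442 0.194  0.0112] F [-0.4  0.6  2.6] gap 0.202 49.8
lift t 13.22 [0.5433 0.1939 0.1686] F [ 0.1  0.5 -2.5] gap 0.197 49.2
hover t 15.93 [ 0.5058 -0.2106  0.0855] F [-0.2  0.3 -1.6] gap 0.203 49.2
[ 0.9827 -0.1853] 0.982677546553095
low False t 16.95 [ 0.5057 -0.2106  0.0622] F [-0.5  0.3 -1.5] gap 0.2 49.2
```

The underside is now about 9 mm below the dowel tips with no contact force, so both dowels are through. I continue down to the rim.

```bash
python3 - <<'E'
from det import *
c=[.5056,-.2105]
g=env.movel([*c,.0445],velocity=.015,guard=5); s=st(f'low {g}')
z=s['position'][2]
if z<.0495:
    env.release(); st('rel'); env.movel([*c,.16],velocity=.2)
    f=snap('wrist','seat'); put(f,'seat'); st()
    f=snap('side','seat_s');put(f,'seat_s')
    I=[cv2.resize(cv2.imread(f'pics/{n}.png')[a:b,e:g],(400,600)) for n,a,b,e,g in(('seat',0,384,128,384),('seat_s',180,330,210,310))]
    cv2.imwrite('pics/seatb.png',np.hstack(I))
E
```

```text
low True t 17.86 [ 0.5056 -0.2105  0.0472] F [-0.8  0.7  4.7] gap 0.203 50.1
rel t 18.52 [ 0.505  -0.2101  0.0465] F [ 0.9 -0.4  0.2] gap 1.002 0.0
 t 19.29 [ 0.505  -0.2101  0.1585] F [-0.8 -0.1 -0.2] gap 0.999 0.0
```

View pics/seatb.png

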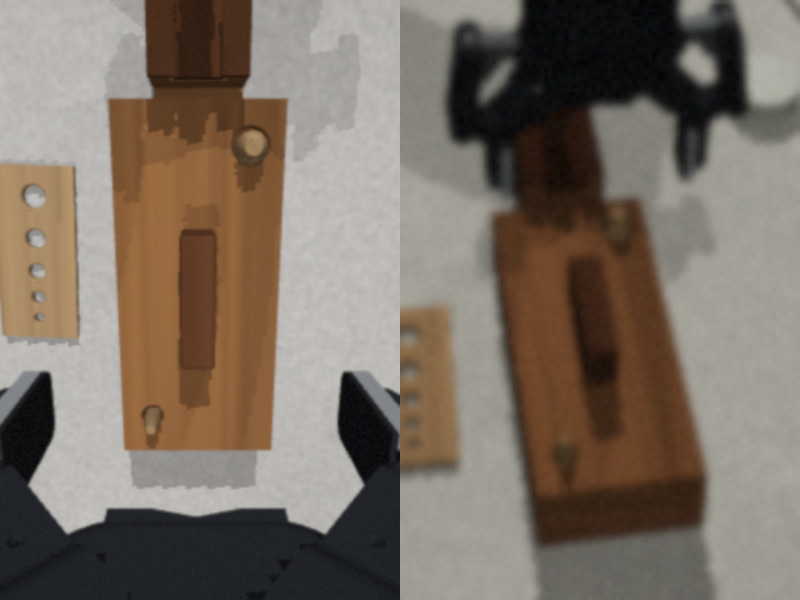

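The lid is flush: both dowels protrude at (251,145) and (152,418), and the underside is at about 36 mm. Next is the bolt: grip the knob and slide it along the case's -y until it stops.

```bash
python3 - <<'E'
from det import *
qc=down(np.radians(-10.68)); c=np.array([.5056,-.2105]); u=np.array([.1853,.9827])
k=c+.1467*u; e=k-.041*u
env.reach([*k,.13],qc); print(env.movel([*k,.0675],velocity=.08,guard=6)); st()
env.close_gripper(30); a=st('grip')
g=env.movel([*e,.0675],velocity=.03,guard=12); env.hold(.2); b=st(f'slid {g}')
print('travel',(np.array(a['position'])-b['position'])[:2]@u)
E
```

```text
False
 t 20.93 [ 0.5331 -0.0665  0.068 ] F [-1.7  0.4  0.3] gap 0.999 0.0
grip t 21.57 [ 0.5329 -0.0664  0.0676] F [-0.3 -0.8  1.4] gap 0.176 29.2
slid True t 22.78 [ 0.5269 -0.0982  0.0676] F [0.5 2.  3.2] gap 0.174 29.4
travel 0.0324274475299946
```

```bash
python3 - <<'E'
from det import *
c=np.array([.5056,-.2105]); u=np.array([.1853,.9827])
p0=np.array(monitor.sense()['position'])[:2]; e=p0-.010*u
g=env.movel([*e,.0675],velocity=.02,guard=20); b=st(f'slid {g}'); env.hold(.2); b=st()
print('travel',(p0-b['position'][:2])@u, 'k',(b['position'][:2]-c)@u)
env.release(); env.movel([b['position'][0],b['position'][1],.19],velocity=.2)
w=c-.0*u; env.reach([*(c-.02*u),.25],down(np.radians(-10.68))); f=snap('wrist','fin');put(f,'fin');st()
snap('side','fin_s')
kp=c+.110*u; px=proj(f,[*kp,.093]);print(px)
I=[cv2.resize(cv2.imread(f'pics/{n}.png')[a:b,e:g],(400,600),interpolation=cv2.INTER_CUBIC) for n,a,b,e,g in(('fin',0,300,156,356),('fin_s',180,330,210,310))]
cv2.imwrite('pics/finb.png',np.hstack(I))
E
```

```text
slid True t 23.07 [ 0.5269 -0.0982  0.0676] F [1.5 2.5 3.7] gap 0.173 29.5
 t 23.27 [ 0.5269 -0.0982  0.0677] F [0.8 2.7 2.4] gap 0.174 29.4
travel -4.00455024449928e-05 k 0.11430809258827052
 t 25.4 [ 0.5018 -0.2292  0.2487] F [-0.3 -0.2 -0.2] gap 1.001 0.0
[253.89157533  32.65326482]
```

View pics/finb.png

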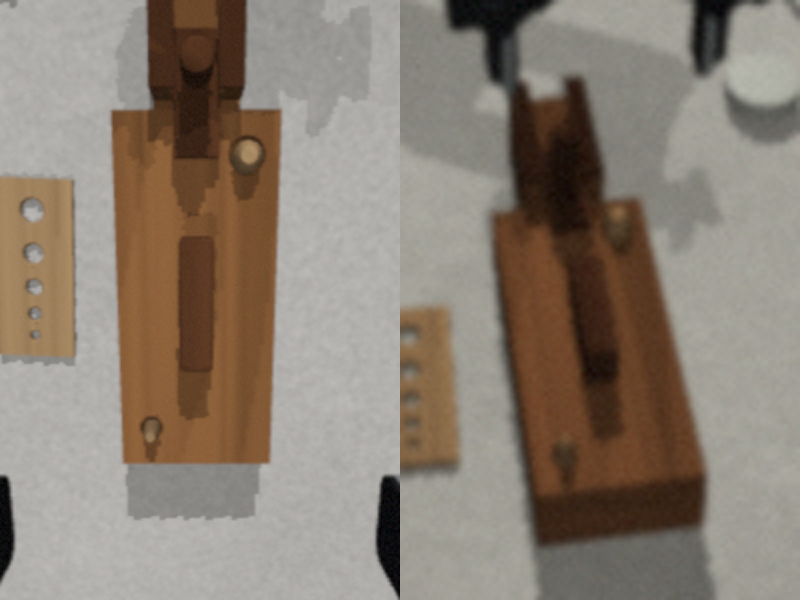

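The tongue now overlaps the lid end: its tip is at (195,157) and the lid edge at row 111. Next I measure the overlap.

```bash
python3 - <<'E'
from det import *
f=get('fin');c=np.array([.5056,-.2105]); u=np.array([.1853,.9827])
G=cv2.cvtColor(f['frame'],cv2.COLOR_RGB2GRAY)[:,247:260].mean(1);print(np.round(G[66:92]).astype(int))
for r in(77.5,78.5,79.5): print(r,[round(.1-(onz(f,(253.5,r),z)[:2]-c)@u,4) for z in(.049,.057)])
print('edge',[(onz(f,(x,55.5),.046)[:2]-c)@u for x in(220,290)])
print('knob',(onz(f,(197/2+156,54/2),.093)[:2]-c)@u)
E
```

```text
[39 40 40 41 40 41 41 41 40 42 41 41 38 60 73 75 76 76 76 76 76 75 75 75
 76 76]
77.5 [np.float64(0.0234), np.float64(0.0241)]
78.5 [np.float64(0.0244), np.float64(0.0251)]
79.5 [np.float64(0.0254), np.float64(0.0261)]
edge [np.float64(0.09846222296167852), np.float64(0.09843311519347778)]
knob 0.11452278221399922
```

The overlap is about 24 mm, so the bolt is fully home.

```bash
python3 -c "
from h import *
print(job.hand_in())"
```

```text
the job is handed in; nothing more can be done
None
```

The needle case is closed and the job handed in at about 25 s of the allowed 51 s: the lid was lowered over both dowels until flush on the rim, and the bolt was slid to its stop with its tongue about 24 mm over the lid's end.

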